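# Lift the small bun out of the steamer with tongs and hold it over the lunchbox

### The job

Take the tongs out of their stand, grip the small bun in the bamboo steamer with the tongs' jaws (never with the fingers), lift it out and carry it over the middle of the open blue lunchbox. Finish while still holding it there, steady in the tongs and clear above the rim; do not put it down or let go, and leave the big bun, the lunchbox and the clothes peg where they are.

Things in the scene. Friction and masses are not known exactly. Their poses are not given: they have to be found in the camera images.
- tongs: steel spring tongs, 147 mm tall, 70 g, upright in the stand, jaws down. Two arms hang from a hub 24 mm wide on top. Squeeze the grip plates together along y and both jaws close alike; springs reopen them when eased. Origin: midway between the jaws, at the level of their open tips; z up to the hub, y from right to left arm (the spread and closing direction), x across the arms.
- tongs_grip (a point): point midway between the two grip plates, 107.5 mm above the tongs' origin, 39 mm below the hub's top; axes as the tongs. The plates are 30 mm tall, 22 mm wide (x); over their outsides about 43 mm at mid height, 46 mm at the lower edges with the tongs open, 35 mm with the jaws on the small bun. 1 mm less width here closes the jaw gap by about 4 mm.
- tongs_jaws (a point): point midway between the jaws, at their mid height, 10.5 mm above the tongs' origin; axes as the tongs. Each jaw is a shallow V plate 22 mm wide (x), 26 mm tall; gap 74 mm between the jaws when open, about 90 mm over their outsides. The tips end 13 mm below this point when the jaws are on the small bun.
- tongs_left (a joint): squeeze of each arm in rad (both move alike): 0 open, about 0.10 on the small bun, 0.27 shut. At the grip plates the springs take about 5 N to begin to close, 7 N on the bun; a quarter of any further squeeze reaches the jaws, and 20 to 60 N holds the bun well. To carry the tongs open, hold them with the arms squeezed only 0.02 to 0.04 rad: set a width, not a force.
- stand: wooden upright holder for the tongs, fixed, 60 mm tall, outer 42 mm (x) by 114 mm (y) on a 70 x 130 mm foot, with one open-topped slot 26 by 98 mm whose floor is 10 mm above the table. Origin: centre of its underside, z up, y along the slot. The tongs stand in the slot with their arms spread along y and leave it straight up.
- steamer: large round bamboo steamer basket without its lid, fixed, 260 mm outside diameter, 58 mm tall, wall 12 mm thick, slatted floor 20 mm above the table. Origin: centre of its underside. Its lid and a colander (98 mm tall) lie farther out, beyond the work.
- bun: the small steamed bun, round, 50 mm across, 38 mm tall, 30 to 65 g, firm, its sides upright between 10 and 24 mm above its base, standing on the steamer's floor. Origin: centre of its base, z up.
- bun_mid (a point): centre line of the small bun, 17 mm above its base: the height at which to take it with the jaws.
- big_bun: the big bun, 74 mm across, 52 mm tall, in the same steamer, to be left where it is. Origin: centre of its base.
- lunchbox: blue plastic lunchbox of two stacked tiers, 110 mm (x) by 150 mm (y) by 95 mm tall, 450 g, loose: the lower tier is closed, the upper one is open at the top. Origin: centre of its underside.
- lunchbox_mouth (a point): centre of the lunchbox's open mouth, at rim height (95 mm above the table).
- peg: wooden clothes peg with a steel spring, 75 mm long, 13 mm wide, 14 mm tall, lying on the table, loose, to be left where it is. Origin: centre of its underside, x along it.

How it is judged:
On the way, in this order (a step that is already met when the one before it is completed fails the run):
1. the tongs are held in the fingers, lifted clear of their stand (z of tongs in the frame of stand above 0.062 m and contact force between the fingers and tongs above 1 N), for 0.2 s.
2. the small bun is lifted clear above the steamer's floor, held by the tongs alone (z of bun_mid in the frame of steamer above 0.06 m and contact force between bun and tongs above 0.5 N and contact force between the fingers and tongs above 1 N and contact force between bun and steamer below 0.05 N), for 0.2 s.
At the end, for the whole second after the job is handed in: The small bun is held still between the tongs' jaws, the tongs held in the fingers, the bun's middle within 40 mm (horizontally) of the centre of the lunchbox's mouth and at least 20 mm above its rim, so the bun's base is clear above the rim; neither bun nor tongs touch the lunchbox (horizontal distance between bun_mid and lunchbox_mouth below 0.04 m and height (world z) of bun_mid above 0.115 m and distance between bun_mid and tongs_jaws below 0.025 m and contact force between bun and tongs above 0.5 N and contact force between the fingers and tongs above 1 N and contact force between each of bun, tongs and lunchbox below 0.05 N and linear speed of bun below 0.05 m/s); the arm keeps its last pose, push and grip.
It fails at once if the fingers press on the small bun (contact force between the fingers and bun above 0.5 N).
It fails at once if the big bun is moved more than 20 mm (distance of big_bun from where it was at the start of the episode above 0.02 m).
It fails at once if the lunchbox is moved more than 20 mm (distance of lunchbox from where it was at the start of the episode above 0.02 m).
It fails at once if the clothes peg is moved more than 20 mm (distance of peg from where it was at the start of the episode above 0.02 m).
It also fails if it takes over 45 s, if anything falls off the work surface, if the arm or the gripper's body presses on something with over 40 N, if the wrist force passes 120 N, or if a joint passes its speed limit or range.

### The arm

A 6-joint arm with a two-finger parallel gripper is mounted at the origin on the work surface. World frame = base frame: x ahead of the robot, y to its left, z up, the work surface at z = 0. Lengths are in m, angles in rad, forces in N, time in s.
With the tool pointing down it reaches from about 0.35 to 1 m from the base axis. Payload 7.1 kg.
Tool frame: the origin (TCP) lies at the very end of the fingers, on their centre line; the grasp point (between the pads) lies 19 mm behind it (r.pinch_z is the distance from the TCP to the grasp point, in m); z points along the fingers, y is the line along which they close (so a half turn about z gives the same grasp; the last joint's range is limited). The gripper opens to 85 mm and grips with 20 to 120 N. Pads are 22 mm wide; open, the fingers measure 114 mm over their backs; the gripper's body (76 mm by 85 mm) begins 54 mm behind the grasp point. The pads swing forward as they close: fully open they stand 13 mm farther back than shut.
Start: joints at [-1.282, 0.423, 1.63, -0, 1.089, -0.019], TCP at [0.189, -0.596, 0.204] pointing down, gripper open.
Joint ranges: [-3, 3], [-0.9, 2.11], [0.09, 2.58], [-1.31, 4.45], [0.11, 2.69], [-2.54, 2.54]. Speed limits (rad/s): [2.39, 2.39, 3.01, 3.14, 3.14, 3.14].

### API

Orientations are given as a rotation vector (axis times angle).
In Python, from plant import monitor, read_camera, camera_info, r, silhouettes, tip_of gives the robot as it stands.
- The arm moves only by the tool drive_tool, never from a script. Its argument "increments" is a list of rows, each a list of 2 entries, a list of its own where there are three numbers: the shift along the tool's x, y, z in cm, then the turn, a rotation vector about the tool's x, y, z in degrees. In form: [[[x, y, z], [ax, ay, az]], ...]. A call has 1 to 8 rows; each row shifts and turns the commanded pose from where the row before left it, along the tool's axes as they then stand; what a row does not reach is not made up. A row lasts 1/8 s, in which the tool goes at most 62.5 mm and 10.7 degrees, less where a joint would pass 70% of its speed; a pose out of reach is approached as far as the arm can. A call with a gripper value outside its range is refused whole. "gripper" is the closure in counts, from 0 (fully open) to 255 (shut), set as the call begins (left out, the last holds). The fingers move at their own pace and stop on an object; "squeeze" is the grip in N (left out, the last holds). Time passes only in rows, so rows that do not move let the fingers close. It gives the time, the measured TCP pose, the force, the opening and the grip force at its end, in the units of the state.
- monitor.sense(): the state, without advancing time (a new reading comes with each control period).
- read_camera(name): name is "scene" or "side" or "wrist"; returns the picture (400x640x3 uint8, red, green, blue); there is no depth.
- camera_info(name): a dict with "mtx" (3x3 intrinsics, pixels), "eye" and "orientation" of the camera in the world. Camera axes: x right, y down, z forward; pixel columns grow to the right and rows downward; lengths in m; the calibration is good to about 2 mm. A picture is of the moment at which its call begins: read the wrist's pose just before it. camera_info takes no time and is no camera call; for the wrist camera it gives the pose at the moment of the call.
- r.hand_in(): hands the job in; it is judged then, once.
Trained networks look in the newest picture that a camera, given by its name, has taken for a name from the list of things; names that differ only in an ending like _2 or _b are one class to them, and where a whole thing is asked for, a point or a joint stands for the part that bears it (a point fixed in the world has none). Each returns a list of dicts, best first, with "conf" (0 to 1); they miss things now and then, are a little off and sometimes report something else, mostly with a low value. They report only what shows in the picture. A call takes as long as a camera call.
- silhouettes(query, camera): "mask" (400x640 bool, what is visible of it) and "point" ([column, row] in pixels, amid what is visible of it).
- tip_of(query, camera): "point" ([column, row] in pixels: a listed point, or the origin of a listed thing).
The state is a dict: "clock": time; "q": joint angles; "qd": joint speeds; "effort": joint torques, N m; "tcp_pos": TCP position; "ee_rot": TCP orientation; "force": force on the tool from outside, world axes, zero at the start; "ft_torque": the same for the moment, N m; "opening": finger opening in m; "grasp_force": force on a finger pad.
Only numpy, scipy, OpenCV 4.12 (cv2) and the standard library are available. Lean on these libraries where they do the work, as an engineer would, in place of code of your own. Each camera call takes 0.05 s, during which the arm holds its last target. There are 200 camera calls.

## Working session

There is one attempt and no reset: what is moved stays moved. The work goes in short steps, Python scripts to look and compute and a tool call to move; the robot and the scene stay as the last step left them, time stands still between calls to the robot, and variables do not carry over. Pictures are saved under pics/ and viewed, at most 10 in all, crops included, and the job is handed in when it is done.

Besides the shell and the picture viewer there is one more tool, called after "Call:" in YAML: its name, and indented under it one key for each argument. drive_tool: Moves the arm, as the interface text tells. Its arguments: {"type":"object","properties":{"increments":{"type":"array"},"gripper":{"type":"number"},"squeeze":{"type":"number"}},"required":["increments"]}

```bash
ls; mkdir -p pics; cat > h.py <<'E'
import numpy as np,cv2
from scipy.spatial.transform import Rotation as R
from plant import monitor, read_camera, camera_info, r, silhouettes, tip_of
def rot(o):
    o=np.array(o); return o if o.shape==(3,3) else (R.from_rotvec(o).as_matrix() if o.size==3 else R.from_quat(o).as_matrix())
def ray(cam,p):
    c=camera_info(cam); d=np.linalg.solve(np.array(c["mtx"]),[p[0],p[1],1]); d=rot(c["orientation"])@d
    return np.array(c["eye"]),d/np.linalg.norm(d)
def atz(cam,p,z):
    e,d=ray(cam,p); return e+d*(z-e[2])/d[2]
def tri(rs):
    A=sum(np.eye(3)-np.outer(d,d) for e,d in rs); b=sum((np.eye(3)-np.outer(d,d))@e for e,d in rs)
    x=np.linalg.solve(A,b); return x,[np.linalg.norm(np.cross(x-e,d)) for e,d in rs]
def proj(cam,X):
    c=camera_info(cam); p=np.array(c["mtx"])@(rot(c["orientation"]).T@(np.array(X)-c["eye"])); return p[:2]/p[2]
E
python3 - <<'E'
from h import *
np.set_printoptions(precision=4,suppress=True)
s=monitor.sense(); print({k:np.round(v,3) for k,v in s.items()}, r.pinch_z)
ims={}
for c in ("scene","side","wrist"):
    ims[c]=read_camera(c); i=camera_info(c); print(c,i["eye"],i["orientation"],np.array(i["mtx"]).tolist())
    cv2.imwrite(f"pics/{c}0.png",ims[c][:,:,::-1])
for q,z in dict(tongs=None,tongs_grip=None,tongs_jaws=None,stand=0,steamer=0,bun=.02,bun_mid=.037,big_bun=.02,lunchbox=0,lunchbox_mouth=.095,peg=0).items():
    rs=[]
    for c in ("scene","side"):
        t=tip_of(q,c)
        for k in t[:2]: print(q,c,np.round(k["point"],1),round(k["conf"],2), atz(c,k["point"],z) if z is not None else "")
        if t: rs.append(ray(c,t[0]["point"]))
    if len(rs)==2: print("   tri",*tri(rs))
E
```

```text
pics
{'clock': np.float64(0.0), 'q': array([-1.282,  0.424,  1.631,  0.   ,  1.089, -0.019]), 'qd': array([ 0.   ,  0.001,  0.001,  0.002, -0.   ,  0.001]), 'effort': array([  0.003, -55.737, -28.175,   0.   ,   0.007,   0.   ]), 'tcp_pos': array([ 0.189, -0.595,  0.203]), 'ee_rot': array([-3.103, -0.481,  0.   ]), 'force': array([0.072, 0.287, 0.153]), 'ft_torque': array([ 0.008, -0.048, -0.019]), 'grasp_force': np.float64(0.0), 'opening': np.float64(0.085)} 0.0187
scene [ 1.228  -0.0194  0.5876] [-1.6801 -1.5787  0.808 ] [[364.63116606476433, 0.0, 325.1217973548604], [0.0, 364.63116606476433, 197.1626447061055], [0.0, 0.0, 1.0]]
side [0.44   0.7786 0.5606] [-0.1131  2.6947 -1.5259] [[391.92479614854426, 0.0, 318.39227110908587], [0.0, 391.92479614854426, 200.97241108149586], [0.0, 0.0, 1.0]]
wrist [ 0.2533 -0.5752  0.3734] [ 2.3565 -1.7257 -0.23  ] [[325.9458345488876, 0.0, 318.9609764587615], [0.0, 325.9458345488876, 194.3008408662569], [0.0, 0.0, 1.0]]
tongs scene [430.7 217. ] 0.75 
tongs scene [185.6 218.8] 0.53 
tongs side [302.5 333.5] 0.7 
   tri [0.5072 0.3132 0.0097] [np.f
[... 1622 characters left out ...]
 0.5133 -0.299   0.0295] [np.float64(0.002481416167447284), np.float64(0.0024814161674473934)]
lunchbox scene [354.4 255.5] 0.82 [0.6256 0.0982 0.    ]
lunchbox side [261.9 257. ] 0.77 [0.6255 0.1016 0.    ]
   tri [ 0.6254  0.0989 -0.0012] [np.float64(0.0009842419843191265), np.float64(0.0009842419843190252)]
lunchbox_mouth scene [358.4 224.6] 0.62 [0.6303 0.1004 0.095 ]
lunchbox_mouth side [260.8 222.2] 0.8 [0.6204 0.1023 0.095 ]
lunchbox_mouth side [359.8 254.5] 0.45 [0.412  0.1938 0.095 ]
   tri [0.6227 0.1003 0.0913] [np.float64(0.0023741175299068643), np.float64(0.0023741175299067984)]
peg side [357.8 254. ] 0.77 [0.4108 0.073  0.    ]
peg side [301.7 288.4] 0.58 [0.5243 0.1934 0.    ]
```

View pics/scene0.png

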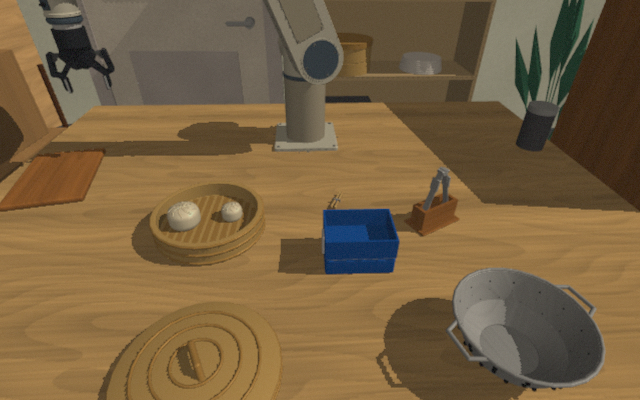

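View pics/side0.png

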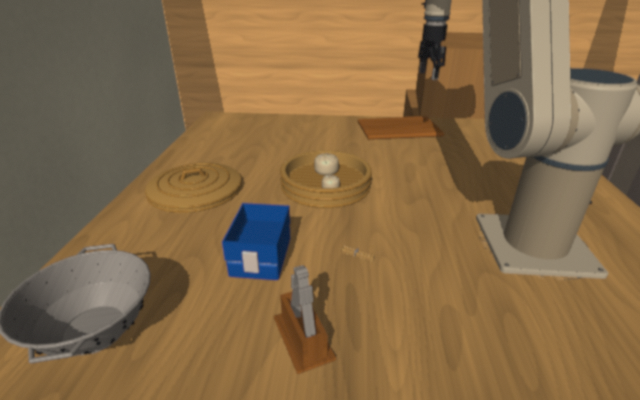

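The scene picture shows the stand with the tongs at about (435,212), the steamer at (210,220) with the small bun at (232,211) and the big bun at (184,215), the blue lunchbox at (358,240) and the peg at (335,200). The side picture agrees. Next I fit the stand's and lunchbox's yaw from their masks.

```bash
cat >> h.py <<'E'
def box(x,y,z0,z1): return [[a*x/2,b*y/2,z] for a in(-1,1) for b in(-1,1) for z in(z0,z1)]
def fit(q,cams,parts,x0):
    from scipy.optimize import minimize
    M={}
    for c in cams:
        k=silhouettes(q,c); M[c]=(k[0]["mask"].astype(np.uint8),camera_info(c))
        print(q,c,[(np.round(t["point"]),round(t["conf"],2),int(t["mask"].sum())) for t in k[:3]])
    def cost(v):
        tot=0; Rz=R.from_euler("z",v[2]).as_matrix()
        for c,(m,i) in M.items():
            im=np.zeros(m.shape,np.uint8)
            for P in parts:
                X=(Rz@np.array(P).T).T+[v[0],v[1],0]
                p=(np.array(i["mtx"])@(rot(i["orientation"]).T@(X-i["eye"]).T)).T; p=p[:,:2]/p[:,2:]
                h=cv2.convexHull(np.round(p*16).astype(np.int32)); cv2.fillPoly(im,[h],1,shift=4) 
            tot+=1-(im&m).sum()/max(1,(im|m).sum())
        return tot
    best=min((minimize(cost,[x0[0],x0[1],a],method="Nelder-Mead",options=dict(initial_simplex=np.array([[x0[0],x0[1],a],[x0[0]+.01,x0[1],a],[x0[0],x0[1]+.01,a],[x0[0],x0[1],a+.3]]))) for a in np.arange(-1.5,1.5,.4)),key=lambda s:s.fun)
    return best.x,best.fun
E
python3 - <<'E'
from h import *
read_camera("scene");read_camera("side")
print(fit("stand",("scene","side"),[box(.07,.13,0,.01),box(.042,.114,0,.06)],(.506,.315)))
print(fit("lunchbox",("scene","side"),[box(.11,.15,0,.095)],(.625,.099)))
E
```

```text
stand scene [(array([431., 217.]), 0.89, 1338), (array([438., 186.]), 0.31, 533)]
stand side [(array([303., 341.]), 0.8, 2291)]
(array([ 0.50999945,  0.31414284, -2.65625414]), np.float64(0.45171349181846254))
lunchbox scene [(array([435., 186.]), 0.58, 548)]
lunchbox side [(array([257., 243.]), 0.61, 4282)]
(array([ 6.30544200e-01,  9.28241113e-02, -5.35324906e-04]), np.float64(1.0581060102018185))
```

Call:
drive_tool:
  increments:
    - [[0, -6, -2], [0, 0, 0]]
    - [[0, -6, -2], [0, 0, 0]]
    - [[2, -5, -2], [0, 0, 0]]
    - [[3, -5, -2], [0, 0, 0]]
    - [[4, -5, 0], [0, 0, 0]]
    - [[3, -5, 0], [0, 0, 0]]
  gripper: 0

```text
clock: 2.3
tcp_pos: [0.2071, -0.2556, 0.2837]
ee_rot: [3.103, 0.48, 0.002]
force: [1.3, 0.4, 0.4]
opening: 0.0854
grasp_force: 0.0
```

Call:
drive_tool:
  increments:
    - [[5, -1.7, 0], [0, 0, 0]]
    - [[5, -1.7, 0], [0, 0, 0]]
    - [[5, -1.7, 0], [0, 0, 0]]
    - [[5, -1.7, 0], [0, 0, 0]]
    - [[5, -1.7, 0], [0, 0, 0]]
    - [[1.4, -5.5, 0], [0, 0, 0]]
    - [[1.4, -5.5, 0], [0, 0, 0]]
    - [[1.4, -5.5, 0], [0, 0, 0]]

```text
clock: 3.3
tcp_pos: [0.409, 0.0714, 0.2834]
ee_rot: [3.104, 0.481, 0.001]
force: [1.6, -0.2, -0.2]
opening: 0.0854
grasp_force: 0.0
```

Call:
drive_tool:
  increments:
    - [[1.5, -5.5, 0], [0, 0, 0]]
    - [[1.5, -5.5, 0], [0, 0, 0]]
    - [[1.5, -5.5, 0], [0, 0, 0]]
    - [[0, 0, 0], [0, 0, -10]]
    - [[0, 0, 0], [0, 0, 0]]

```text
clock: 3.92
tcp_pos: [0.4018, 0.2411, 0.2831]
ee_rot: [3.05, 0.751, -0.0]
force: [-0.2, -0.0, -0.3]
opening: 0.0853
grasp_force: 0.0
```

```bash
python3 - <<'E'
from h import *
im=read_camera("wrist"); cv2.imwrite("pics/w1.png",im[:,:,::-1])
s=monitor.sense(); print(s["tcp_pos"],s["ee_rot"],s["q"],s["clock"])
print(fit("stand",("wrist",),[box(.07,.13,0,.01),box(.042,.114,0,.06)],(.508,.315)))
for q in("tongs","tongs_grip"):
    print(q,[(k["point"],k["conf"],atz("wrist",k["point"],{"tongs":.01,"tongs_grip":.1175}[q])) for k in tip_of(q,"wrist")[:2]])
E
```

```text
[0.40189189 0.24050893 0.28307502] [ 3.05157594e+00  7.45957901e-01 -3.75986230e-04] [ 5.13928383e-01  9.34080824e-02  1.87993336e+00 -1.01955044e-04
  1.16852626e+00  1.60526784e+00] 3.975
stand wrist [(array([280.,  43.]), 0.31, 433)]
(array([ 0.5474186 ,  0.39123966, -0.49357429]), np.float64(0.8587421797826803))
tongs []
tongs_grip [([304.5, 37.0], 0.9, array([0.51185585, 0.3116438 , 0.1175    ]))]
```

View pics/w1.png

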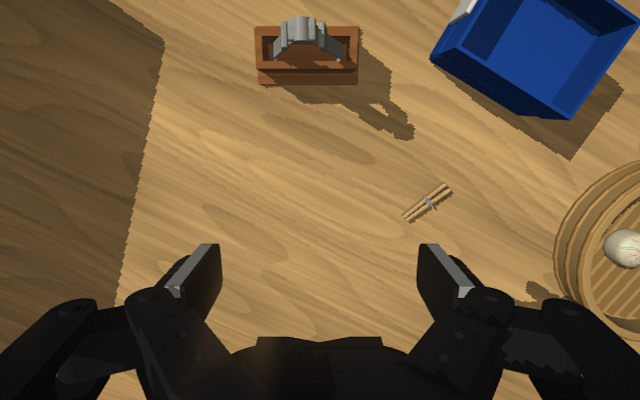

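The wrist picture shows the stand at about (307,55), nearly square to the tool, with the tongs' hub at (303,28). The network did not see the stand, so I segment it by colour and fit.

```bash
python3 - <<'E'
from h import *
import h
im=cv2.imread("pics/w1.png"); hsv=cv2.cvtColor(im,cv2.COLOR_BGR2HSV)
b,g,rr=[im[:,:,i].astype(float) for i in range(3)]
m=((rr>1.75*g)&(rr>50)).astype(np.uint8); m[110:]=0; m[:,:240]=0; m[:,375:]=0
n,l,st,_=cv2.connectedComponentsWithStats(m); print(st[:6])
pts=cv2.findNonZero(((l>0)&(st[l][:,:,4]>30)).astype(np.uint8)); H=cv2.convexHull(pts)
mm=np.zeros(m.shape,np.uint8); cv2.fillPoly(mm,[H],1)
h.silhouettes=lambda q,c:[dict(mask=mm,point=[0,0],conf=1)]
v,f=h.fit("stand",("wrist",),[np.array(box(.07,.13,0,.01)).tolist()+box(.042,.114,0,.06)],(.508,.315)); print(v,f)
o=im.copy()
Rz=R.from_euler("z",v[2]).as_matrix()
for B in (box(.07,.13,0,.01),box(.042,.114,0,.06),box(.026,.098,.06,.06)):
    for X in B: p=proj("wrist",Rz@np.array(X)+[v[0],v[1],0]); cv2.circle(o,tuple(int(x*8) for x in p),12,(0,255,0),-1,shift=3)
cv2.imwrite("pics/w1c.png",cv2.resize(o[0:110,230:390],None,fx=5,fy=5,interpolation=cv2.INTER_NEAREST))
E
```

```text
[[     0      0    640    400 256000]]Traceback (most recent call last):
  File "<stdin>", line 7, in <module>
cv2.error: OpenCV(4.12.0) /io/opencv/modules/imgproc/src/convhull.cpp:143: error: (-215:Assertion failed) total >= 0 && (depth == CV_32F || depth == CV_32S) in function 'convexHull'
```

```bash
cat > st.py <<'E'
from h import *
import h
im=cv2.imread("pics/w1.png"); hsv=cv2.cvtColor(im,cv2.COLOR_BGR2HSV)
print(im[[45,70,78,50,150],[262,300,300,240,300]][:,::-1].tolist(), hsv[[45,70,78,50,150],[262,300,300,240,300]].tolist())
b,g,rr=[im[:,:,i].astype(float) for i in range(3)]
m=((rr>1.55*g)&(rr>35)).astype(np.uint8); m[110:]=0; m[:,:240]=0; m[:,375:]=0
n,l,st,_=cv2.connectedComponentsWithStats(m); print(st[:6])
pts=cv2.findNonZero(((l>0)&(st[l][:,:,4]>30)).astype(np.uint8)); H=cv2.convexHull(pts)
mm=np.zeros(m.shape,np.uint8); cv2.fillPoly(mm,[H],1)
h.silhouettes=lambda q,c:[dict(mask=mm,point=[0,0],conf=1)]
v,f=h.fit("stand",("wrist",),[np.array(box(.07,.13,0,.01)).tolist()+box(.042,.114,0,.06)],(.508,.315)); print(v,f)
o=im.copy()
Rz=R.from_euler("z",v[2]).as_matrix()
for B in (box(.07,.13,0,.01),box(.042,.114,0,.06),box(.026,.098,.06,.06)):
    for X in B: p=proj("wrist",Rz@np.array(X)+[v[0],v[1],0]); cv2.circle(o,tuple(int(x*8) for x in p),12,(0,255,0),-1,shift=3)
cv2.imwrite("pics/w1c.png",cv2.resize(o[0:110,230:390],None,fx=5,fy=5,interpolation=cv2.INTER_NEAREST))
E
python3 st.py
```

```text
[[72, 46, 27], [49, 32, 19], [74, 48, 26], [181, 144, 91], [174, 139, 87]] [[13, 159, 72], [13, 156, 49], [14, 165, 74], [18, 127, 181], [18, 128, 174]]
[[     0      0    640    400 253454]
 [   255     27     43     42    674]
 [   283     27     76     57   1613]
 [   340     39      2      2      2]
 [   344     41      1      1      1]
 [   268     44      3      8     14]]
stand wrist [(array([0, 0]), 1, 5822)]
[0.51020781 0.31164096 0.4564845 ] 0.07587301587301587
```

View pics/w1c.png

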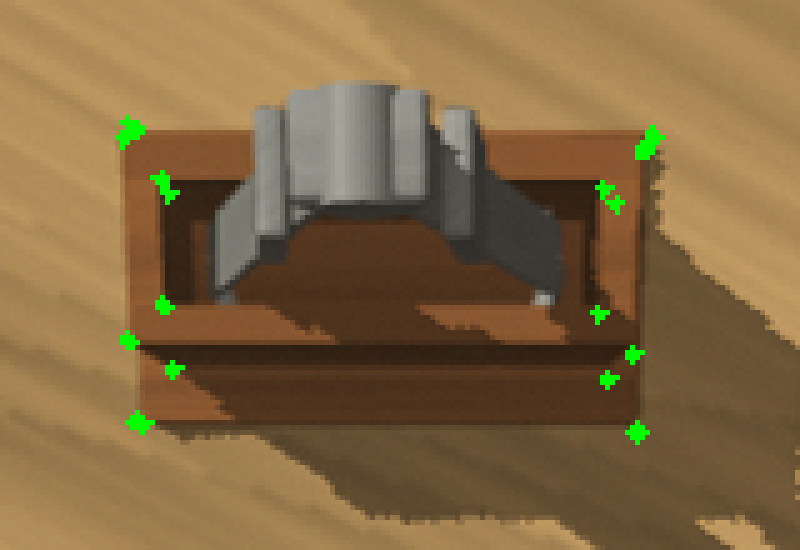

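```bash
python3 - <<'E'
from h import *
C=[atz("wrist",p,.06)[:2] for p in [(257,69),(357.6,69),(358.2,26),(254.4,26.2)]]
F=[atz("wrist",p,.0)[:2] for p in [(258.4,84.8),(357.4,84.8)]]
a=lambda d:np.degrees(np.arctan2(d[1],d[0]))
print(C,np.mean(C,0),[np.linalg.norm(C[i]-C[i-1]) for i in range(4)],[a(C[i]-C[i-1]) for i in range(4)])
print(F,np.linalg.norm(F[1]-F[0]),a(F[1]-F[0]))
# hub top z .157: ends in x crop rows 85..200, y 290..430
for p in [(290,95),(430,95),(288,200),(428,200),(255,110),(477,110),(258,235),(470,235)]: print(p,atz("wrist",(230+p[0]/5,p[1]/5),.1565))
s=monitor.sense(); print(rot(s["ee_rot"]))
E
```

```text
[array([0.46598055, 0.35156008]), array([0.51837053, 0.2503129 ]), array([0.55739096, 0.2713007 ]), array([0.50483808, 0.3724221 ])] [0.51164503 0.31139894] [np.float64(0.04410364232474911), np.float64(0.11399868669298893), np.float64(0.044306676101884705), np.float64(0.11396202313891662)] [np.float64(-151.76931829218242), np.float64(-62.64086318871244), np.float64(28.27433793725227), np.float64(117.46093809662344)]
[array([0.44960918, 0.35413415]), array([0.5097364 , 0.23793148])] 0.1308370861665606 -62.64141340179288
(290, 95) [0.51195431 0.32505861 0.1565    ]
(430, 95) [0.5225638  0.30455651 0.1565    ]
(288, 200) [0.49749635 0.31839765 0.1565    ]
(428, 200) [0.50826905 0.29757955 0.1565    ]
(255, 110) [0.50727944 0.32921407 0.1565    ]
(477, 110) [0.52413958 0.29663289 0.1565    ]
(258, 235) [0.49030879 0.32051581 0.1565    ]
(470, 235) [0.50670585 0.28882839 0.1565    ]
[[ 8.87553853e-01  4.60703942e-01  1.88982321e-04]
 [ 4.60703938e-01 -8.87553873e-01  6.49666952e-05]
 [ 1.97662403e-04  2.94034587e-05 -9.99999980e-01]]
```

The zoomed crop shows the stand's top corners clearly. The stand centre comes out at (0.511, 0.311), with its long axis parallel to the tool's y and the hub centred on it.

Call:
drive_tool:
  increments:
    - [[4.3, -0.4, 0], [0, 0, 0]]
    - [[4.3, -0.4, 0], [0, 0, 0]]
    - [[4.3, -0.5, 0], [0, 0, 0]]
    - [[0, 0, 4], [0, 0, 0]]
    - [[0, 0, 4], [0, 0, 0]]
    - [[0, 0, 0], [0, 0, 0]]
    - [[0, 0, 0], [0, 0, 0]]

```text
clock: 5.0
tcp_pos: [0.5113, 0.3119, 0.2046]
ee_rot: [-3.051, -0.748, -0.003]
force: [-1.2, 0.8, -0.1]
opening: 0.0853
grasp_force: 0.0
```

Call:
drive_tool:
  increments:
    - [[0, 0, 3], [0, 0, 0]]
    - [[0, 0, 3], [0, 0, 0]]
    - [[0, 0, 3], [0, 0, 0]]
    - [[0, 0, 1.7], [0, 0, 0]]
    - [[0, 0, 0], [0, 0, 0]]

```text
clock: 5.62
tcp_pos: [0.5105, 0.3119, 0.0964]
ee_rot: [3.051, 0.75, -0.0]
force: [-0.6, 0.2, 0.5]
opening: 0.0855
grasp_force: 0.0
```

Call:
drive_tool:
  increments:
    - [[0, 0, 0], [0, 0, 0]]
    - [[0, 0, 0], [0, 0, 0]]
    - [[0, 0, 0], [0, 0, 0]]
    - [[0, 0, 0], [0, 0, 0]]
  gripper: 112

```text
clock: 6.12
tcp_pos: [0.5105, 0.312, 0.0965]
ee_rot: [-3.051, -0.75, -0.001]
force: [-0.3, 0.3, -0.1]
opening: 0.048
grasp_force: 0.0
```

Call:
drive_tool:
  increments:
    - [[0, 0, 0], [0, 0, 0]]
    - [[0, 0, 0], [0, 0, 0]]
    - [[0, 0, 0], [0, 0, 0]]
  gripper: 126

```text
clock: 6.5
tcp_pos: [0.5104, 0.3119, 0.0962]
ee_rot: [-3.051, -0.75, 0.0]
force: [-0.4, 0.2, 0.9]
opening: 0.0432
grasp_force: 0.2
```

Call:
drive_tool:
  increments:
    - [[0, 0, 0], [0, 0, 0]]
    - [[0, 0, 0], [0, 0, 0]]
    - [[0, 0, 0], [0, 0, 0]]
  gripper: 132

```text
clock: 6.88
tcp_pos: [0.5104, 0.3119, 0.0961]
ee_rot: [-3.051, -0.75, -0.0]
force: [-0.0, -0.4, 1.6]
opening: 0.0412
grasp_force: 0.7
```

```bash
python3 - <<'E'
from h import *
im=read_camera("side"); s=monitor.sense(); print(s["opening"],s["grasp_force"],s["clock"])
p=proj("side",[.51,.312,.1]).astype(int); c=im[max(0,p[1]-70):p[1]+80,p[0]-80:p[0]+80]
cv2.imwrite("pics/s2.png",cv2.resize(c,None,fx=3.7,fy=3.7)[:,:,::-1])
E
```

```text
0.041266811232243183 0.691911110188812 6.925
```

View pics/s2.png

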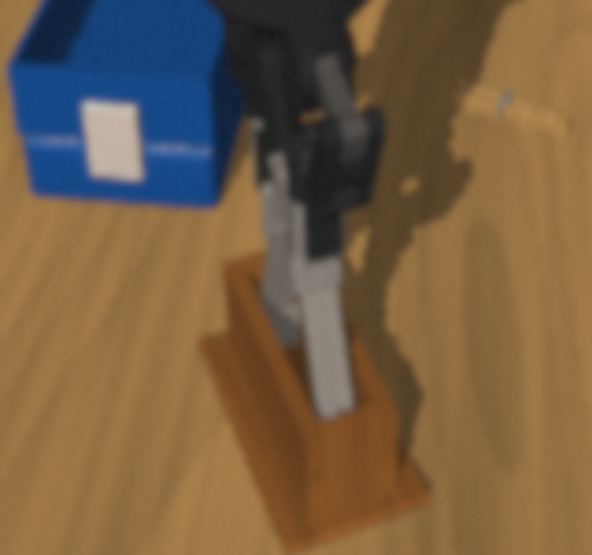

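The side crop shows the fingers around the grip plates, with contact only just starting. I close a little more.

Call:
drive_tool:
  increments:
    - [[0, 0, 0], [0, 0, 0]]
    - [[0, 0, 0], [0, 0, 0]]
    - [[0, 0, 0], [0, 0, 0]]
  gripper: 137
  squeeze: 20

```text
clock: 7.3
tcp_pos: [0.5105, 0.3118, 0.0963]
ee_rot: [3.051, 0.75, 0.0]
force: [0.5, -1.1, 2.3]
opening: 0.0398
grasp_force: 11.3
```

Call:
drive_tool:
  increments:
    - [[0, 0, 0], [0, 0, 0]]
    - [[0, 0, 0], [0, 0, 0]]
    - [[0, 0, 0], [0, 0, 0]]
  gripper: 135

```text
clock: 7.68
tcp_pos: [0.5104, 0.312, 0.0962]
ee_rot: [-3.051, -0.75, -0.0]
force: [-0.1, 1.0, 2.4]
opening: 0.0398
grasp_force: 7.4
```

Call:
drive_tool:
  increments:
    - [[0, 0, -1], [0, 0, 0]]
    - [[0, 0, -1.5], [0, 0, 0]]
    - [[0, 0, 0], [0, 0, 0]]

```text
clock: 8.05
tcp_pos: [0.5114, 0.3125, 0.123]
ee_rot: [-3.05, -0.75, -0.005]
force: [0.9, 0.5, -0.3]
opening: 0.0402
grasp_force: 6.4
```

Call:
drive_tool:
  increments:
    - [[0, 0, -2], [0, 0, 0]]
    - [[0, 0, -3], [0, 0, 0]]
    - [[0, 0, -3.5], [0, 0, 0]]
    - [[0, 0, -3.5], [0, 0, 0]]
    - [[0, 0, -3.5], [0, 0, 0]]
    - [[0, 0, -2], [0, 0, 0]]
    - [[-0.9, 1.8, 0], [0, 0, 0]]
    - [[-1.4, 2.7, 0], [0, 0, 0]]

```text
clock: 9.05
tcp_pos: [0.5101, 0.2601, 0.295]
ee_rot: [3.05, 0.752, -0.002]
force: [-0.1, -0.5, -1.1]
opening: 0.0401
grasp_force: 6.4
```

Call:
drive_tool:
  increments:
    - [[-1.8, 3.6, 0], [0, 0, 0]]
    - [[-2.1, 4, 0], [0, 0, 0]]
    - [[-2.1, 4, 0], [0, 0, 0]]
    - [[-2.1, 4, 0], [0, 0, 0]]
    - [[-2.1, 4, 0], [0, 0, 0]]
    - [[-2.1, 4, 0], [0, 0, 0]]
    - [[-2.1, 4, 0], [0, 0, 0]]
    - [[-2.1, 4, 0], [0, 0, 0]]

```text
clock: 10.05
tcp_pos: [0.5095, -0.0973, 0.2947]
ee_rot: [-3.05, -0.749, 0.003]
force: [0.1, -0.4, -1.3]
opening: 0.0405
grasp_force: 6.4
```

Call:
drive_tool:
  increments:
    - [[-2.1, 4, 0], [0, 0, 0]]
    - [[-2.1, 4, 0], [0, 0, 0]]
    - [[-2.1, 4, 0], [0, 0, 0]]
    - [[-2.1, 4, 0], [0, 0, 0]]
    - [[-1, 2, 0], [0, 0, -5]]
    - [[0, 0, 0], [0, 0, -10]]
    - [[0, 0, 0], [0, 0, -10]]
    - [[0, 0, 0], [0, 0, -10]]

```text
clock: 11.05
tcp_pos: [0.5096, -0.2986, 0.2944]
ee_rot: [-2.678, -1.638, 0.002]
force: [0.2, 0.8, 0.4]
opening: 0.0402
grasp_force: 6.4
```

Call:
drive_tool:
  increments:
    - [[0, 0, 0], [0, 0, -10]]
    - [[0, 0, 0], [0, 0, -10]]
    - [[0, 0, 0], [0, 0, -10]]
    - [[0, 0, 0], [0, 0, -8]]
    - [[0, 0, 0], [0, 0, -4]]
    - [[0, 0, 0], [0, 0, 0]]
    - [[0, 0, 0], [0, 0, 0]]

```text
clock: 11.92
tcp_pos: [0.5106, -0.2983, 0.2954]
ee_rot: [-1.922, -2.484, 0.0]
force: [0.9, 0.9, -1.5]
opening: 0.0401
grasp_force: 6.4
```

```bash
python3 - <<'E'
from h import *
im=read_camera("wrist"); cv2.imwrite("pics/w3.png",im[:,:,::-1])
s=monitor.sense(); print(s["tcp_pos"],s["ee_rot"],s["clock"],s["opening"],s["grasp_force"]); print(rot(s["ee_rot"]))
for q,z in dict(bun=.02,bun_mid=.037,big_bun=.02,tongs_jaws=None,tongs=None).items():
    print(q,[(np.round(k["point"],1),round(k["conf"],2),atz("wrist",k["point"],z) if z else "") for k in tip_of(q,"wrist")[:2]])
E
```

```text
[ 0.51084892 -0.29832095  0.29557933] [-1.92166252e+00 -2.48414594e+00  2.50092196e-04] 11.975 0.03992713907967189 6.410843103658408
[[-2.51241881e-01  9.67923977e-01 -8.32279151e-04]
 [ 9.67924125e-01  2.51242300e-01  4.42476165e-04]
 [ 6.37387017e-04 -6.94414524e-04 -9.99999556e-01]]
bun [(array([320.8,  74.9]), 0.57, array([ 0.48819245, -0.1958102 ,  0.02      ]))]
bun_mid [(array([325.2,  74.7]), 0.6, array([ 0.49387835, -0.19568481,  0.037     ]))]
big_bun []
tongs_jaws []
tongs []
```

View pics/w3.png

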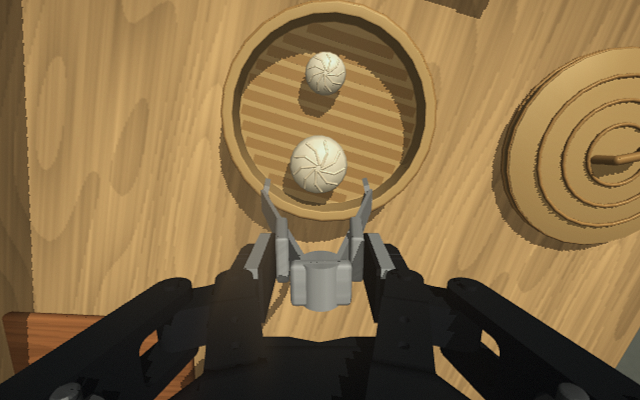

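The wrist picture shows the small bun at (325,73), the big bun at (319,164), and the tongs hanging with their jaw tips at (266,183) and (368,183).

```bash
python3 - <<'E'
from h import *
s=monitor.sense(); T=rot(s["ee_rot"]); p=s["tcp_pos"]
im=cv2.imread("pics/w3.png")
k=silhouettes("bun","wrist"); print([(np.round(t["point"],1),round(t["conf"],2),t["mask"].sum()) for t in k[:3]])
m=k[0]["mask"]; ys,xs=np.nonzero(m); print(xs.min(),xs.max(),ys.min(),ys.max())
c=((xs.min()+xs.max())/2,(ys.min()+ys.max())/2)
for z in (.035,.039): 
    X=atz("wrist",c,z); print(z,X,"tool delta cm",100*(T.T@(X-p)))
# hand-read outline of the bun
X=atz("wrist",(325.5,73),.038);print("hand",X,100*(T.T@(X-p)))
for y in (-.045,-.03,.03,.045):
  for zz in (.0862,): print(y,proj("wrist",p+T@[0,y,zz]),proj("wrist",p+T@[.011,y,zz]),proj("wrist",p+T@[-.011,y,zz]))
cv2.imwrite("pics/w3c.png",cv2.resize(im[160:320,220:420],None,fx=3.9,fy=3.7,interpolation=cv2.INTER_CUBIC))
E
```

```text
[(array([322. ,  72.5]), 0.93, np.int64(1350))]
305 343 52 95
0.035 [ 0.49236123 -0.19448672  0.035     ] tool delta cm [10.51731556  0.77237068 26.11263228]
0.039 [ 0.49239493 -0.1948546   0.039     ] tool delta cm [10.48086363  0.76634763 25.71263267]
hand [ 0.49403434 -0.19373301  0.038     ] [10.5480059   0.95329144 25.81263329]
-0.045 [262.0502803  190.20626084] [261.40982294 176.95031903] [262.67700346 203.17793728]
-0.03 [280.5099191 190.1824227] [280.07172822 176.92626037] [280.93871328 203.1543158 ]
0.03 [354.34735391 190.08707162] [354.71820427 176.8300272 ] [353.98445608 203.05983129]
0.045 [372.80643252 190.0632342 ] [373.37953702 176.80596927] [372.24561767 203.03621052]
```

View pics/w3c.png

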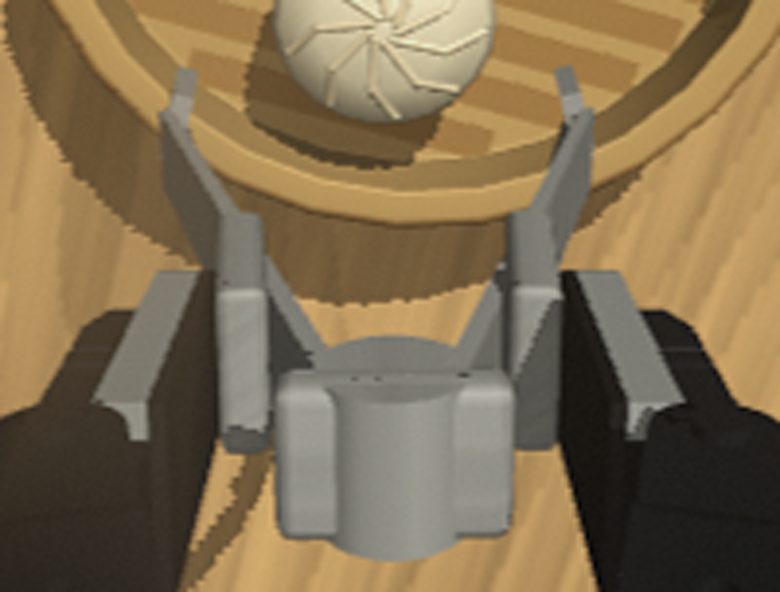

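Call:
drive_tool:
  increments:
    - [[2, 0.2, 0], [0, 0, 0]]
    - [[3.5, 0.3, 0], [0, 0, 0]]
    - [[3.5, 0.3, 0], [0, 0, 0]]
    - [[1.5, 0.1, 1], [0, 0, 0]]
    - [[0, 0, 4], [0, 0, 0]]
    - [[0, 0, 4.5], [0, 0, 0]]
    - [[0, 0, 3], [0, 0, 0]]
    - [[0, 0, 0], [0, 0, 0]]

```text
clock: 13.28
tcp_pos: [0.4917, -0.1934, 0.1687]
ee_rot: [-1.917, -2.482, 0.002]
force: [0.5, 0.8, -0.4]
opening: 0.0402
grasp_force: 6.4
```

```bash
python3 - <<'E'
from h import *
ims=[read_camera(c) for c in ("scene","side")]
s=monitor.sense(); T=rot(s["ee_rot"]); p=s["tcp_pos"]; print(p,s["clock"],s["grasp_force"])
out=[]
for c,im in zip(("scene","side"),ims):
    im=np.ascontiguousarray(im[:,:,::-1]); B=np.array([.493,-.194,.037]); q=proj(c,[.493,-.194,.08]).astype(int)
    for X in ([*p[:2],p[2]-.0862],[*p[:2],p[2]-.0862+.1465]): im[tuple(proj(c,X).astype(int)[::-1])]=(0,255,0)
    im[tuple(proj(c,B).astype(int)[::-1])]=(0,0,255)
    out.append(cv2.resize(im[q[1]-55:q[1]+45,q[0]-50:q[0]+50],None,fx=4,fy=4,interpolation=cv2.INTER_NEAREST))
cv2.imwrite("pics/ss.png",np.hstack(out))
E
```

```text
[ 0.49403962 -0.19444437  0.17166075] 13.375 6.409621692728251
```

View pics/ss.png

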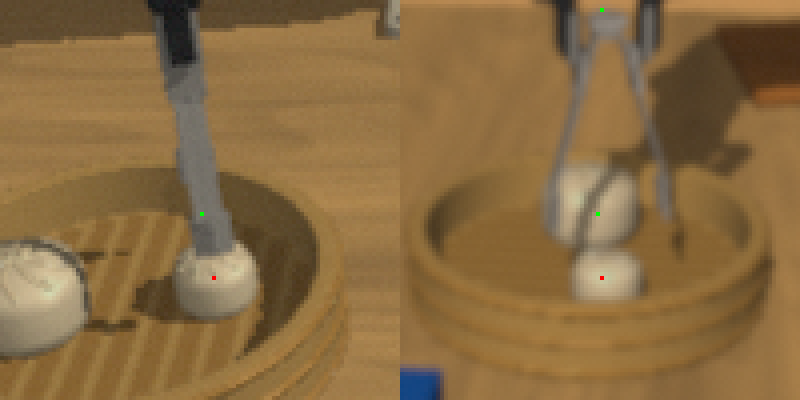

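```bash
python3 - <<'E'
from h import *
s=monitor.sense(); T=rot(s["ee_rot"]); p=s["tcp_pos"]; print(p)
for c in ("scene","side"):
    q=proj(c,[.493,-.194,.08]).astype(int); o=np.array([0 if c=="scene" else 400,0])
    f=lambda X:np.round((proj(c,X)-q+[50,55])*4+o)
    for y in (-.042,.042):
        print(c,y,[f(p+T@np.array([x,y,.0862])) for x in (-.011,0,.011)])
    print("jaw top +y",f(p+T@np.array([0,.039,.0622])),"grip lower edge",f(p+T@np.array([0,.022,-.006])))
    for x in (.001,.011): pass
    for a in (-.025,0,.025): print("bun",f([.493,-.194+a,.037]),f([.493+a,-.194,.037]))
    print("bun base near", f([.493,-.194,.02]),"top",f([.493,-.194,.058]))
E
```

```text
[ 0.49403962 -0.19444437  0.17166075]
scene -0.042 [array([175., 182.]), array([193., 179.]), array([211., 176.])]
scene 0.042 [array([190., 258.]), array([209., 255.]), array([229., 251.])]
jaw top +y [203. 218.] grip lower edge [183. 100.]
bun [172. 280.] [218. 255.]
bun [213. 279.] [213. 279.]
bun [254. 277.] [207. 304.]
bun base near [216. 300.] top [208. 251.]
side -0.042 [array([656., 205.]), array([659., 211.]), array([663., 218.])]
side 0.042 [array([537., 214.]), array([539., 221.]), array([542., 228.])]
jaw top +y [543. 188.] grip lower edge [568.  92.]
bun [602. 262.] [636. 280.]
bun [600. 278.] [600. 278.]
bun [598. 295.] [565. 277.]
bun base near [600. 300.] top [601. 252.]
```

The scene and side crops show the jaws straddling the small bun, with calibration offsets common to both. Tongs and bun are lined up, so I descend.

Call:
drive_tool:
  increments:
    - [[0, 0, 1.5], [0, 0, 0]]
    - [[0, 0, 1.7], [0, 0, 0]]
    - [[0, 0, 1.5], [0, 0, 0]]
    - [[0, 0, 1], [0, 0, 0]]
    - [[0, 0, 0], [0, 0, 0]]
    - [[0, 0, 0], [0, 0, 0]]

```text
clock: 14.12
tcp_pos: [0.4939, -0.1945, 0.1143]
ee_rot: [1.92, 2.486, 0.0]
force: [-0.5, -0.3, -0.5]
opening: 0.0402
grasp_force: 6.4
```

Call:
drive_tool:
  increments:
    - [[0, 0, 0], [0, 0, 0]]
    - [[0, 0, 0], [0, 0, 0]]
    - [[0, 0, 0], [0, 0, 0]]
    - [[0, 0, 0], [0, 0, 0]]
  gripper: 160
  squeeze: 35

```text
clock: 14.62
tcp_pos: [0.494, -0.1945, 0.1145]
ee_rot: [1.92, 2.486, 0.0]
force: [-0.2, -0.1, 2.3]
opening: 0.0344
grasp_force: 37.4
```

Call:
drive_tool:
  increments:
    - [[0, 0, 0], [0, 0, 0]]
    - [[0, 0, 0], [0, 0, 0]]
    - [[0, 0, -0.5], [0, 0, 0]]
    - [[0, 0, -1], [0, 0, 0]]
    - [[0, 0, -2], [0, 0, 0]]
    - [[0, 0, -2], [0, 0, 0]]
    - [[0, 0, -1], [0, 0, 0]]
    - [[0, 0, 0], [0, 0, 0]]
  gripper: 180
  squeeze: 45

```text
clock: 15.62
tcp_pos: [0.494, -0.1945, 0.1799]
ee_rot: [1.919, 2.485, 0.001]
force: [0.1, -0.6, -1.8]
opening: 0.034
grasp_force: 47.5
```

```bash
python3 - <<'E'
from h import *
ims=[read_camera(c) for c in ("scene","side")]
s=monitor.sense(); p=s["tcp_pos"]; print(p,s["clock"],s["grasp_force"],s["opening"])
out=[]
for c,im in zip(("scene","side"),ims):
    q=proj(c,[p[0],p[1],p[2]-.05]).astype(int)
    out.append(cv2.resize(im[q[1]-55:q[1]+45,q[0]-50:q[0]+50,::-1],None,fx=4,fy=4))
    print([(k["point"],k["conf"]) for k in tip_of("bun_mid",c)[:1]],proj(c,[p[0],p[1],p[2]-.0757]))
cv2.imwrite("pics/s4.png",np.hstack(out))
rs=[ray(c,tip_of("lunchbox_mouth",c)[0]["point"]) for c in("scene","side")]; print(tri(rs))
E
```

```text
[ 0.49321302 -0.19417284  0.17868142] 15.725 47.46756970882416 0.03453410469321471
[([229.7, 190.3], 0.46)] [227.42891855 189.57860112]
[([333.1, 160.9], 0.72)] [329.27821035 161.26447646]
(array([0.62446661, 0.10770806, 0.0998133 ]), [np.float64(0.0023117886553185), np.float64(0.0023117886553185437)])
```

View pics/s4.png

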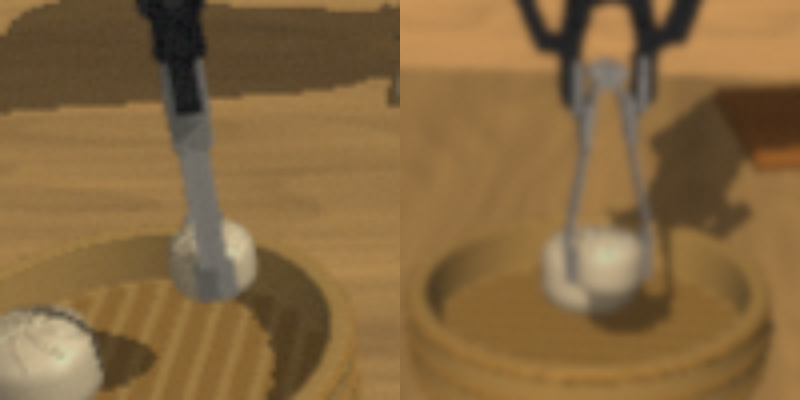

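The bun is held centred in the jaws and clear of the steamer floor. I carry it to the lunchbox.

Call:
drive_tool:
  increments:
    - [[0, 0, -1], [0, 0, 0]]
    - [[0, 0, -2], [0, 0, 0]]
    - [[0, 0, -2.5], [0, 0, 0]]
    - [[0.6, 0.5, -1.5], [0, 0, 0]]
    - [[1.4, 1.1, 0], [0, 0, 0]]
    - [[2.2, 1.7, 0], [0, 0, 0]]
    - [[2.8, 2.2, 0], [0, 0, 0]]
    - [[2.8, 2.2, 0], [0, 0, 0]]

```text
clock: 16.92
tcp_pos: [0.5433, -0.0779, 0.248]
ee_rot: [-1.919, -2.485, 0.001]
force: [-0.7, -0.0, -1.4]
opening: 0.0341
grasp_force: 47.5
```

Call:
drive_tool:
  increments:
    - [[2.8, 2.2, 0], [0, 0, 0]]
    - [[2.8, 2.2, 0], [0, 0, 0]]
    - [[2.8, 2.2, 0], [0, 0, 0]]
    - [[2.8, 2.2, 0], [0, 0, 0]]
    - [[2.2, 1.8, 0], [0, 0, 0]]
    - [[1.4, 1.2, 0], [0, 0, 0]]
    - [[0.8, 0.7, 0], [0, 0, 0]]
    - [[0, 0, 0], [0, 0, 0]]

```text
clock: 17.92
tcp_pos: [0.6248, 0.1028, 0.2487]
ee_rot: [-1.919, -2.487, 0.001]
force: [-0.4, -0.5, -0.1]
opening: 0.0342
grasp_force: 47.5
```

Call:
drive_tool:
  increments:
    - [[0, 0, 0.5], [0, 0, 0]]
    - [[0, 0, 0], [0, 0, 0]]
    - [[0, 0, 0], [0, 0, 0]]
    - [[0, 0, 0], [0, 0, 0]]

```text
clock: 18.42
tcp_pos: [0.625, 0.1022, 0.2444]
ee_rot: [1.921, 2.486, 0.0]
force: [0.4, 0.4, -0.7]
opening: 0.0341
grasp_force: 47.5
```

```bash
python3 - <<'E'
from h import *
ims=[read_camera(c) for c in ("scene","side")]
s=monitor.sense(); p=s["tcp_pos"]; print(p,s["clock"],s["grasp_force"],s["opening"])
out=[]
for c,im in zip(("scene","side"),ims):
    q=proj(c,[p[0],p[1],p[2]-.1]).astype(int)
    out.append(cv2.resize(im[max(0,q[1]-70):q[1]+70,q[0]-65:q[0]+65,::-1],None,fx=3,fy=3))
h=min(o.shape[0] for o in out); cv2.imwrite("pics/s5.png",np.hstack([o[-h:] for o in out]))
for n in("lunchbox_mouth","bun_mid"): 
    t=[tip_of(n,c) for c in("scene","side")]
    if all(t): print(n,tri([ray(c,k[0]["point"]) for c,k in zip(("scene","side"),t)]))
E
```

```text
[0.6249658  0.10233779 0.24431917] 18.525 47.45503306388855 0.034601727436122005
lunchbox_mouth (array([0.62075199, 0.10614967, 0.09865966]), [np.float64(0.00347682464647449), np.float64(0.00347682464647453)])
bun_mid (array([0.62073861, 0.10448982, 0.16665629]), [np.float64(0.005002128904947409), np.float64(0.0050021289049475256)])
```

View pics/s5.png

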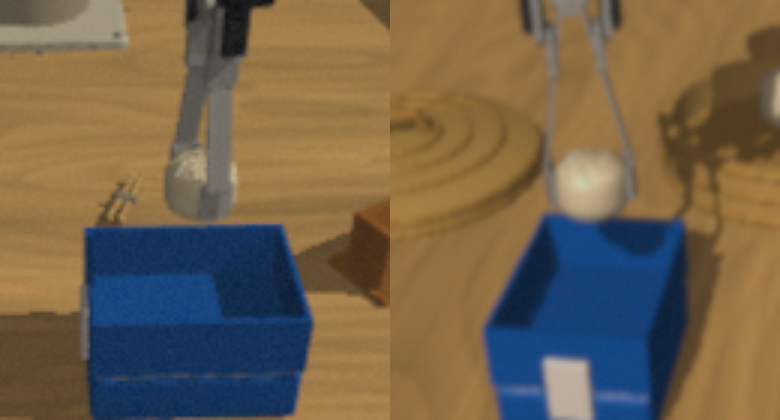

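The bun is held in the tongs, centred over the lunchbox mouth to within a few mm by triangulation, and about 65 mm above the rim.

```bash
python3 -c "
from plant import r
print(r.hand_in())"
```

```text
the job is handed in; nothing more can be done
None
```

I handed the job in with the small bun held in the tongs over the middle of the lunchbox mouth, about 65 mm above the rim, at 18.5 s of the 45 s; the hand-in gave no verdict.

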